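# Snap the sharpening stone into its holder

## Robot

A 7-joint arm with a two-finger parallel gripper is mounted at the origin on the work surface; the furniture and walls round the work are solid. World frame = base frame: x ahead of the robot, y to its left, z up, the work surface at z = 0. Lengths are in mm, angles in rad, forces in N, time in s.
With the tool pointing down it reaches from about 400 to 925 mm from the base axis. Payload 4.1 kg.
Tool frame: the origin (TCP) lies midway between the tips of the shut fingers; the grasp point (between the pads) lies 19 mm behind it (robot.hold_point_z is the distance from the TCP to the grasp point, in mm); z points along the fingers, y is the line along which they close (so a half turn about z gives the same grasp; the last joint's range is limited). The gripper opens to 85 mm and grips with 20 to 120 N. Pads are 22 mm wide; open, the fingers measure 114 mm over their backs; the gripper's body (76 mm by 85 mm) begins 54 mm behind the grasp point. The pads swing forward as they close: fully open they stand 13 mm farther back than shut.
Start: joints at [-1.286, 0.398, 0.045, 1.537, -0.019, 1.207, -0.051], TCP at [243.374, 602.758, 197.647] pointing down, gripper open.
Joint ranges: [-2.82, 2.82], [-0.49, 2.23], [-1.37, 1.46], [0, 2.46], [-1.36, 4.5], [0.23, 2], [-2.94, 2.94]. Speed limits (rad/s): [2.57, 2.57, 3.14, 3.14, 3.14, 3.14, 3.14].

## Interface

Orientations are given as a 3x3 rotation matrix whose columns are the frame's x, y, z axes.
In Python, from workcell import robot gives the robot as it stands.
- The arm moves only by the shell command python3 -m inch 'ROWS' [FORCE]. ROWS is a JSON object of lists of equal length, an entry for each row: "claw": the gripper command: -1 is shut, 1 is fully open, values between are in proportion; "translation": the shift along the world's x, y, z each as a share of 0.03 m, from -1 to 1, a list of three; "yaw": the turn about the world's z as a share of 4 degrees, from -1 to 1. A call has 1 to 20 rows; each row shifts and turns the commanded pose from where the row before left it; what a row does not reach is not made up. A row lasts 1/10 s, in which the tool goes at most 50 mm and 8.59 degrees, less where a joint would pass 70% of its speed; a pose out of reach is approached as far as the arm can. A call with a number of a shift or a turn outside -1 to 1 is refused whole. A call with a gripper value outside its range is refused whole. The fingers move at their own pace and stop on an object; FORCE is the grip in N (left out, the last holds). Time passes only in rows, so rows that do not move let the fingers close. It gives the time, the measured TCP pose, the force, the opening and the grip force at its end, in the units of the state.
- robot.read_state(): the state, without advancing time (a new reading comes with each control period).
- robot.grab_frame(name): name is "scene" or "top" or "wrist"; returns (picture, depth): 420x560x3 uint8, blue, green, red; 420x560 float32, mm along the optical axis (not along the pixel's ray), 0 where there is no reading.
- robot.camera_params(name): a dict with "K" (3x3 intrinsics, pixels), "view" (4x4, takes a point from world to camera coordinates). Camera axes: x right, y up, looking along -z (the intrinsics and any distortion apply to the point x, -y, -z); pixel columns grow to the right and rows downward; lengths in mm; the calibration is good to about 2 mm. A picture is of the moment at which its call begins: read the wrist's pose just before it. camera_params takes no time and is no camera call; for the wrist camera it gives the pose at the moment of the call.
- robot.hand_in(): hands the job in; it is judged then, once.
The state is a dict: "clock": time; "joint_pos": joint angles; "qd": joint speeds; "joint_efforts": joint torques, N m; "tool_pos": TCP position; "tcp_rot": TCP orientation; "contact_force": force on the tool from outside, world axes, zero at the start; "torque": the same for the moment, N m; "opening": finger opening in mm; "finger_force": force on a finger pad.
Only numpy, scipy, OpenCV 4.12 (cv2) and the standard library are available. Lean on these libraries where they do the work, as an engineer would, in place of code of your own. Each camera call takes 0.05 s, during which the arm holds its last target. There are 200 camera calls.

## Task

Slide the sharpening stone along its wooden holder, over the raised steel lip and against the sprung rubber jaw, and press its near end down behind the lip, so that it lies flat in the pocket, held between lip and jaw. Push gently: do not lift the stone out of the holder and do not drive the jaw hard against its end, and leave the things around it where they are.

Things in the scene. Friction and masses are not known exactly. Their poses are not given: they have to be found in the camera images.
- stone: Grey sharpening stone on a steel backing plate, 120 long (x) x 76 wide (y) x 20 mm high, 0.28 to 0.44 kg. Origin: centre of the underside; x points the way it is to be pushed, z up. Plate 7 mm thick; the stone proper rises 13 mm above it and leaves a bare 22 mm ledge at the near (-x) end. It starts on the holder's run-in, far end 24 to 52 mm short of the lip's inner face. Too wide to grasp.
- stone_ledge (a point): Centre of the top of that bare ledge (22 x 76 mm), 11 mm from the plate's near end, 7 mm above the underside. The upright end face of the stone, 13 mm high, is 11 mm ahead (+x): push there with closed fingertips that stand over the ledge. Near end on the lip, the ledge is 4 mm higher than at the start: keep the tips 5 to 8 mm above its starting height while pushing.
- holder: Wooden base 344 x 112 mm, fixed on the worktop, flat top 14 mm high. Origin: centre of the underside; x points the way to push, z up. Near half: run-in with side guides 82 mm apart, 10 mm high. Far half: steel cradle with lip, pocket (floor is the base's top, side rails 83 mm apart, 8.5 mm high), sprung jaw and end block. Seated, the stone's origin is at x = 46 to 64 mm.
- lip_mean (a point): Mean place of the lip (x = -5 mm on the base, at its top, 14 mm high). The cradle is clamped by hand: the inner face of the lip stands anywhere within 9 mm before or behind this point along x. This is not reported; feel or see it. Lip: 4 mm high, 5 mm thick, with a slope 16 mm long on the near side and an upright inner face. Sliding and climbing takes up to about 10 N, briefly 15.
- jaw_mean (a point): Mean place of the free sprung jaw's rubber face (12 mm high), on the base's top; the jaw shifts with the lip, its face 115 mm beyond the lip's inner face. The stone must push it back 5 mm before its near end clears the lip; it gives from 4.5 N, 7 N at 5 mm, 8.5 N at its hard end at 9 mm. Pinched there the stone may not drop by itself: press the ledge down. Over 25 N on the stone is too much.
- peeler: Green-handled peeler 170 x 25 x 18 mm lying across the far end of the holder; bystander.
- garlic: Garlic bulb 60 mm across, 58 mm high, beside the holder; bystander.
- lemon: Lemon 83 x 58 x 58 mm, beside the holder; bystander.
- mug: White mug 78 mm across, 97 mm high, beside the holder's far half; bystander.
Mind the look-alikes: they are no part of the job. There is more than one size of the stone; the job needs the largest.

How it is judged (in metres and radians):
On the way:
1. the stone has been slid over the lip: its far end is down in the pocket and its near end rides up on the lip (x of stone in the frame of holder above 0.015 m and z of stone_ledge in the frame of holder between 0.0228 and 0.031 m and angle between stone's own z axis and vertical above 0.015 rad), for 0.1 s.
At the end, for the whole second after the job is handed in: The stone lies flat on the floor of the pocket (ledge within 1.5 mm of its lowest height, tilt under 0.0145 rad), its near end down behind the lip, held between lip and sprung jaw, at rest and let go (x of stone in the frame of holder between 0.041 and 0.069 m and z of stone in the frame of holder between 0.0125 and 0.0152 m and z of stone_ledge in the frame of holder below 0.0225 m and angle between stone's own z axis and vertical below 0.0145 rad and linear speed of stone below 0.01 m/s); the robot touches nothing.
It fails at once if the fingers press or push the stone with more than 25 N (contact force between the fingers and stone above 25 N).
It fails at once if the stone is lifted out of the holder instead of slid (z of stone in the frame of holder above 0.024 m or angle between stone's own z axis and vertical above 0.2 rad).
It fails at once if a thing beside the holder (peeler, garlic, lemon, mug) is moved more than 30 mm (distance of any of peeler, garlic, lemon, mug from where it was at the start of the episode above 0.03 m).
It also fails if it takes over 67 s, if anything falls off the work surface, if the arm or the gripper's body presses on something with over 40 N, if the wrist force passes 120 N, or if a joint passes its speed limit or range.

## Working session

There is one attempt and no reset: what is moved stays moved. The work goes in short steps, Python scripts to look and compute and a shell command to move; the robot and the scene stay as the last step left them, time stands still between calls to the robot, and variables do not carry over. Pictures are saved under pics/ and viewed, at most 10 in all, crops included, and the job is handed in when it is done.

```bash
mkdir -p pics
cat > h.py <<'E'
import numpy as np,cv2
from workcell import robot
def pts(name,d,c):
    K=np.array(c['K']);V=np.array(c['view']);v,u=np.mgrid[:420,:560]
    x=(u-K[0,2])/K[0,0]*d;y=(v-K[1,2])/K[1,1]*d
    P=np.stack([x,-y,-d,np.ones_like(d)],-1)
    return (P@np.linalg.inv(V).T)[...,:3]
E
python3 - <<'E'
from h import *
for n in('top','scene'):
    c=robot.camera_params(n);p,d=robot.grab_frame(n);cv2.imwrite(f'pics/{n}0.png',p);np.savez(f'{n}0.npz',p=p,d=d,K=c['K'],V=c['view'])
    print(n,list(c),np.array(c['K']).round(1).tolist(),np.array(c['view']).round(2).tolist())
s=robot.read_state();print(s['tool_pos'],np.array(s['tcp_rot']).round(3).tolist(),s['opening'],s['contact_force'])
E
```

```text
top ['K', 'view'] [[532.9, 0.0, 284.2], [0.0, 532.9, 211.7], [0.0, 0.0, 1.0]] [[0.02, -1.0, 0.03, 34.26], [1.0, 0.02, 0.09, -527.74], [-0.09, 0.03, 1.0, -991.91], [0.0, 0.0, 0.0, 1.0]]
scene ['K', 'view'] [[385.7, 0.0, 277.6], [0.0, 385.7, 210.3], [0.0, 0.0, 1.0]] [[0.82, -0.57, 0.0, -384.96], [0.4, 0.58, 0.72, -289.41], [-0.41, -0.59, 0.7, -634.98], [0.0, 0.0, 0.0, 1.0]]
[243.12312236 602.13580169 196.65502682] [[-0.927, 0.374, -0.001], [0.374, 0.927, -0.002], [-0.0, -0.002, -1.0]] 85.27825798321174 [ 0.13340575 -0.18115772 -0.19700154]
```

View pics/top0.png

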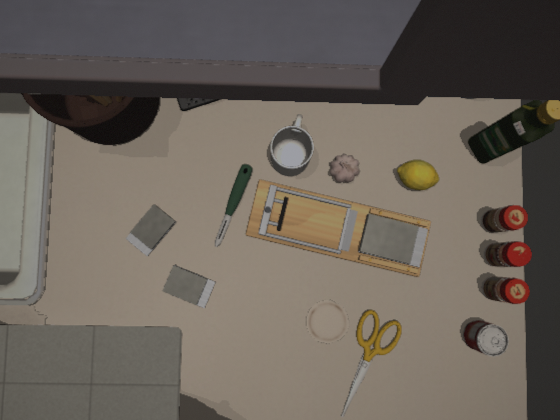

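View pics/scene0.png

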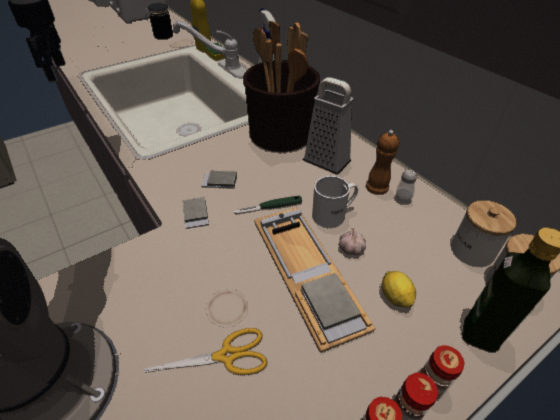

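The top view shows the holder running from (425,255) at the near end to (252,205) at the far end. The stone is at (393,240) with its ledge at (420,247), and the lip is near (348,230). The push therefore goes image-left and slightly up, roughly world +y.

Run:
```python
from h import *
z=np.load('top0.npz');p,d=z['p'],z['d'];P=pts('top',d,dict(K=z['K'],view=z['V']))
roi=np.zeros((420,560),bool);roi[170:285,235:440]=1
print('table z',np.median(P[290:300,200:300,2]), 'cabinet z',np.median(P[20:60,50:300,2]),P[90,100:380:90].round())
hsv=cv2.cvtColor(p,cv2.COLOR_BGR2HSV)
wood=roi&(hsv[...,1]>90)&(hsv[...,0]>8)&(hsv[...,0]<25)&(P[...,2]>7)
lab=cv2.morphologyEx((roi&(P[...,2]>8)).astype(np.uint8),cv2.MORPH_OPEN,np.ones((3,3)))
n,l,st,ce=cv2.connectedComponentsWithStats(lab)
i=l[235,320];i=i or l[235,330];m=l==i
print(st[i],np.median(P[m&wood][:,2]))
r=cv2.minAreaRect(P[m][:,:2].astype(np.float32));print('holder',r,cv2.boxPoints(r).round().tolist())
m2=m&(P[...,2]>29);m2=cv2.morphologyEx(m2.astype(np.uint8),cv2.MORPH_OPEN,np.ones((5,5)))
n,l2,st2,_=cv2.connectedComponentsWithStats(m2);s=l2==l2[240,393]
r2=cv2.minAreaRect(P[s][:,:2].astype(np.float32));print('stone top',r2,np.median(P[s][:,2]))
# profile along holder axis
b=cv2.boxPoints(r);c=np.array(r[0]);e=[b[1]-b[0],b[2]-b[1]];e=max(e,key=np.linalg.norm);e/=np.linalg.norm(e);e=e*np.sign(e[1]);nn=np.array([-e[1],e[0]])
print('axis',e,c)
q=P[...,:2]-c;X=q@e;Y=q@nn
for a in range(-176,180,6):
    k=roi&(abs(X-a)<3)&(abs(Y)<25)
    if k.any():print(a,P[k][:,2].mean().round(1),p[k].mean(0).astype(int).tolist(),end=' | ')
cv2.imwrite('pics/crop.png',cv2.resize(p[165:290,230:445],None,fx=3.7,fy=3.7,interpolation=cv2.INTER_CUBIC))
```

```text
table z 1.3060591766917469 cabinet z 484.0448259518193 [[ 600.  248.  510.]
 [ 599.  157.  520.]
 [ 434.   78. 1034.]
 [ 599.  -18.  537.]]
[  246   180   185    97 10323] 15.571272587175372
holder ((481.56842041015625, -56.12132263183594), (344.88336181640625, 150.26492309570312), 77.56790161132812) [[371.0, -208.0], [518.0, -241.0], [592.0, 96.0], [445.0, 128.0]]
stone top ((480.3905334472656, -63.98469543457031), (90.04689025878906, 284.9188537597656), 0.4606955051422119) 35.494792971093034
axis [0.2152824  0.97655183] [481.56842041 -56.12132263]
-176 1.4 [112, 125, 136] | -170 14.7 [85, 111, 133] | -164 21.6 [121, 129, 136] | -158 22.4 [129, 133, 137] | -152 21.9 [129, 133, 137] | -146 23.1 [118, 125, 131] | -140 32.9 [94, 103, 109] | -134 33.2 [91, 101, 107] | -128 33.1 [91, 101, 106] | -122 33.2 [91, 101, 106] | -116 33.2 [91, 101, 107] | -110 33.2 [91, 101, 107] | -104 33.3 [93, 103, 108] | -98 33.2 [93, 104, 109] | -92 32.8 [93, 103, 109] | -86 32.8 [93, 104, 110] | -80 32.9 [96, 107, 112] | -74 33.0 [96, 107, 113] | -68 32.8 [98, 109, 115] | -62 33.1 [99, 110, 116] | -56 32.
[... 315 characters left out ...]
 122, 149] | 22 15.4 [86, 123, 149] | 28 15.8 [86, 123, 149] | 34 15.7 [87, 123, 149] | 40 15.3 [87, 123, 149] | 46 15.4 [87, 123, 149] | 52 15.6 [87, 124, 150] | 58 15.6 [87, 123, 149] | 64 15.6 [86, 123, 150] | 70 15.6 [85, 121, 149] | 76 15.7 [85, 120, 149] | 82 15.8 [84, 119, 148] | 88 15.9 [84, 119, 148] | 94 15.4 [84, 119, 148] | 100 15.9 [84, 119, 148] | 106 16.2 [79, 112, 139] | 112 25.2 [41, 50, 58] | 118 18.5 [69, 91, 110] | 124 17.2 [88, 118, 142] | 130 17.1 [87, 117, 141] | 136 29.9 [109, 117, 125] | 142 34.0 [130, 130, 131] | 148 26.1 [106, 115, 123] | 154 15.0 [84, 120, 149] | 160 15.3 [84, 121, 151] | 166 15.5 [85, 122, 151] | 172 9.6 [84, 109, 131] | 178 1.0 [118, 131, 142] |
```

View pics/crop.png

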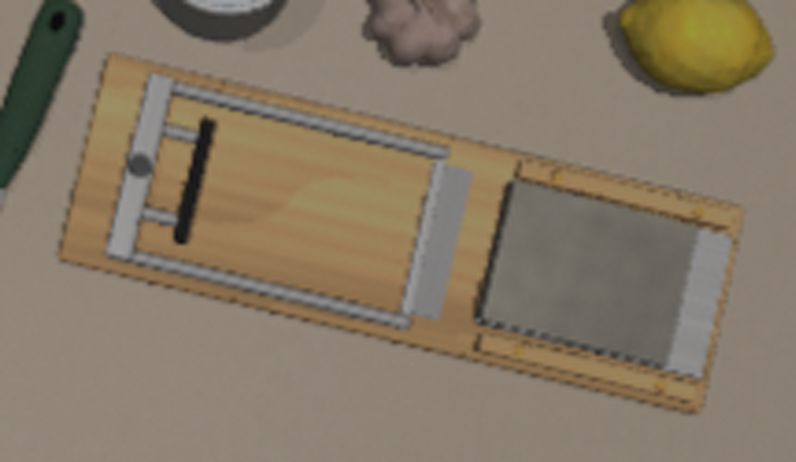

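The crop is clear. The holder corners are at crop (108,55), (742,207), (700,412) and (62,260), the lip's inner face is at about x 405–440, and the stone's end face runs from (697,228) to (668,365). I'll cast these onto their planes.

```bash
python3 - <<'E'
from h import *
z=np.load('top0.npz');K,V=z['K'],z['V'];I=np.linalg.inv(V)
def cast(a,h):
    u,v=np.array(a)/3.7+[230,165]-[.36,.36]
    r=I[:3,:3]@[(u-K[0,2])/K[0,0],-(v-K[1,2])/K[1,1],-1];o=I[:3,3]
    return (o+r*(h-o[2])/r[2])[:2]
c=[cast(a,14) for a in[(108,55),(742,207),(700,412),(62,260)]]
F=(c[0]+c[3])/2;N=(c[1]+c[2])/2;e=F-N;L=np.linalg.norm(e);e/=L;O=(F+N)/2;n=np.array([-e[1],e[0]])
print('L',L,'W',np.linalg.norm(c[0]-c[3]),np.linalg.norm(c[1]-c[2]),'centre',O,'axis',e,'yaw',np.arctan2(e[1],e[0]))
f=lambda a,h:(np.array([e,n])@(cast(a,h)-O)).round(1)
print('stone endface',f((697,228),34),f((668,365),34),'far end',f((512,180),34),f((480,322),34))
print('plate near',f((732,235),21),f((700,375),21))
print('lip inner',f((438,160),18),f((404,315),18),'ramp start',f((471,172),14),f((441,317),14))
print('jaw',f((214,120),26),f((188,242),26))
for X in(-172,-160,-147):
  print(X,(O+e*X).round(1))
E
python3 - <<'E'
import numpy as np;R=np.arctan2(.374,-.927);print(R)
E
```

```text
L 340.4834493576154 W 109.49867979858209 109.41725477259719 centre [499.51255858 -59.8006703 ] axis [0.2098916  0.97772466] yaw 1.3593322381606918
stone endface [-143.8  -35.8] [-143.9   36. ] far end [-45.7 -37.7] [-45.5  36.9]
plate near [-165.9  -38.2] [-164.6   36.4]
lip inner [ -8.5 -40.9] [-9.  41.6] ramp start [-27.2 -39.4] [-28.5  38. ]
jaw [109.7 -33. ] [108.2  31.3]
-172 [ 463.4 -228. ]
-160 [ 465.9 -216.2]
-147 [ 468.7 -203.5]
2.758113964963047
```

```bash
python3 -m inch '{"claw":[-1,-1,-1,-1,-1,-1,-1,-1,-1,-1,-1,-1,-1,-1],"translation":[[0.445,-0.957,0],[0.445,-0.957,0],[0.445,-0.957,0],[0.445,-0.957,0],[0.445,-0.957,0],[0.445,-0.957,0],[0.445,-0.957,0],[0.445,-0.957,0],[0.445,-0.957,0],[0.445,-0.957,0],[0.445,-0.957,0],[0.445,-0.957,0],[0.445,-0.957,0],[0.445,-0.957,0]],"yaw":[-0.7,-0.7,-0.7,-0.7,-0.7,-0.7,-0.7,-0.7,-0.7,-0.7,-0.7,-0.7,-0.7,-0.7]}' 40
```

```text
clock: 1.5
tool_pos: [430.6, 199.0, 197.5]
tcp_rot: [[-0.48, 0.878, -0.0], [0.878, 0.48, 0.0], [0.0, -0.0, -1.0]]
contact_force: [0.8, 0.2, -0.6]
opening: 0.2
finger_force: 0.0
```

```bash
python3 -m inch '{"claw":[-1,-1,-1,-1,-1,-1,-1,-1,-1,-1,-1,-1,-1,-1,-1],"translation":[[0.085,-0.979,0],[0.085,-0.979,0],[0.085,-0.979,0],[0.085,-0.979,0],[0.085,-0.979,0],[0.085,-0.979,0],[0.085,-0.979,0],[0.085,-0.979,0],[0.085,-0.979,0],[0.085,-0.979,0],[0.085,-0.979,-0.2],[0.085,-0.979,-0.4],[0.085,-0.979,-0.5],[0.085,-0.979,-0.5],[0,0,0]],"yaw":[-0.728,-0.728,-0.728,-0.728,-0.728,-0.728,-0.728,-0.728,-0.728,-0.728,-0.728,-0.728,-0.728,-0.728,0]}'
python3 - <<'E'
from h import *
n='wrist';c=robot.camera_params(n);p,d=robot.grab_frame(n);cv2.imwrite('pics/w1.png',p);np.savez('w1.npz',p=p,d=d,K=c['K'],V=c['view'])
s=robot.read_state();print(s['tool_pos'],s['joint_pos'],s['contact_force'])
E
```

```text
clock: 3.0
tool_pos: [462.9, -214.6, 148.1]
tcp_rot: [[0.215, 0.977, -0.004], [0.977, -0.215, -0.002], [-0.003, -0.003, -1.0]]
contact_force: [0.0, 0.1, -0.7]
opening: -0.2
finger_force: 0.0
[ 463.8097201  -212.29041981  148.78527687] [-0.3262846   0.26212781  0.79074209  1.93852245 -0.21508771  1.02931475
  0.34588111] [-0.22289133  1.09495754  0.36780129]
```

View pics/w1.png

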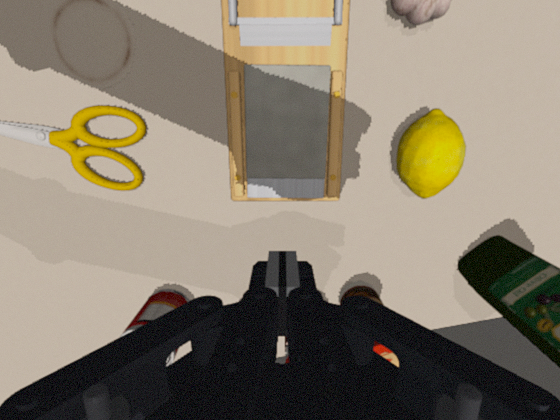

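The wrist view shows the stone between (246,65) and (327,179), its bare ledge at rows 179–200, the holder's near end at row 201, and the lip's inner edge at about row 18. I'll cast these.

Run:
```python
from h import *
z=np.load('w1.npz');p,d=z['p'],z['d'];K,V=z['K'],z['V'];I=np.linalg.inv(V);P=pts('',d,dict(K=K,view=V))
def cast(u,v,h):
    r=I[:3,:3]@[(u-K[0,2])/K[0,0],-(v-K[1,2])/K[1,1],-1];o=I[:3,3]
    return (o+r*(h-o[2])/r[2])[:2]
e=np.array([.2099,.9777]);n=np.array([-e[1],e[0]]);O=np.array([499.5,-59.8]);f=lambda *a:(np.array([e,n])@(cast(*a)-O)).round(1)
g=p.mean(2)
for c in(265,305):
    col=g[:,c-4:c+5].mean(1);dz=P[:,c-4:c+5,2].mean(1)
    D=np.diff(col);i=np.argsort(-abs(D))
    k=[j for j in range(5,210) if abs(D[j])>4];print(c,[(j,round(D[j])) for j in k])
    j=[j for j in range(150,210) if abs(np.diff(dz)[j])>3];print('z steps',j,dz[[100,150,170,185,190,195,215]].round(1))
print('endface',f(287,179,34),f(246,179,34),f(327,179,34),'plate end',f(287,199,21),'lat',f(246,120,34),f(329,120,34))
print('holder end',f(231,202,14),f(340,200,14),'lip',f(287,18,18))
t=robot.read_state()['tool_pos'][:2];print('tcp',np.array([e,n])@(t-O))
```

```text
265 [(16, 12), (17, 11), (23, -8), (25, 5), (45, -13), (46, -6), (62, -5), (63, -11), (65, 12), (70, -10), (71, -20), (72, -19), (73, -7), (177, 15), (178, 14), (184, 14), (185, 34), (186, 22), (187, 6), (196, -15), (197, -21), (199, -9), (200, 13), (201, 19)]
z steps [168, 169, 178, 197, 201] [34.6 35.2 35.3 22.5 22.3 21.9  1.3]
305 [(16, 10), (17, 9), (23, -5), (45, -9), (46, -4), (63, -15), (64, -15), (65, 10), (66, 8), (82, -4), (83, -16), (84, -19), (85, -18), (177, 7), (178, 19), (179, 7), (196, -6), (197, -11), (199, 18), (200, 41), (201, 21)]
z steps [170, 171, 178, 198, 201] [67.2 35.5 35.3 22.5 22.3 21.7  1.3]
endface [-143.9   -1.7] [-143.7   36.8] [-144.   -39.2] plate end [-166.7   -1.8] lat [-90.4  34.8] [-90.7 -39.1]
holder end [-171.5   55.5] [-169.8  -56.2] lip [-6.2 -1.9]
tcp [-156.5812732     2.88664754]
```

```bash
python3 -m inch '{"claw":[-1,-1,-1,-1,-1],"translation":[[0.1,-0.17,-0.9],[0,0,-0.9],[0,0,-0.9],[0,0,0],[0,0,0]],"yaw":[0,0,0,0,0]}'
cat > st.py <<'E'
from h import *
e=np.array([.2099,.9777]);n=np.array([-e[1],e[0]]);O=np.array([499.5,-59.8])
def st():
    s=robot.read_state();t=np.array(s['tool_pos']);f=np.array(s['contact_force']);q=t[:2]-O
    R=np.array(s['tcp_rot']);print('t',s['clock'],'X,lat,z',(q@e).round(1),(q@n).round(1),t[2].round(1),'F along,lat,z',(f[:2]@e).round(1),(f[:2]@n).round(1),f[2].round(1),'yaw',np.arctan2(R[1,0],R[0,0]).round(3))
if __name__=='__main__':st()
E
python3 st.py; python3 st.py
```

```text
clock: 3.55
tool_pos: [469.1, -214.6, 69.3]
tcp_rot: [[0.206, 0.979, 0.0], [0.979, -0.206, 0.001], [0.001, 0.0, -1.0]]
contact_force: [-0.0, -0.6, 0.0]
opening: -0.1
finger_force: 0.0
t 3.55 X,lat,z -157.8 -2.8 69.3 F along,lat,z -0.6 -0.1 0.0 yaw 1.363
t 3.55 X,lat,z -157.8 -2.8 69.3 F along,lat,z -0.6 -0.1 0.0 yaw 1.363
```

```bash
python3 -m inch '{"claw":[-1,-1,-1,-1,-1],"translation":[[-0.02,-0.1,-0.7],[0,0,-0.47],[0,0,-0.17],[0,0,0],[0,0,0]],"yaw":[0,0,0,0,0]}'; python3 st.py; python3 -m inch '{"claw":[-1],"translation":[[0,0,0]],"yaw":[0]}' >/dev/null;python3 st.py
python3 - <<'E'
from h import *
p,d=robot.grab_frame('scene');cv2.imwrite('pics/s1.png',cv2.resize(p[200:360,240:400],None,fx=3.7,fy=3.7))
E
```

```text
clock: 4.05
tool_pos: [469.0, -218.6, 29.1]
tcp_rot: [[0.207, 0.978, 0.001], [0.978, -0.207, -0.0], [-0.0, 0.001, -1.0]]
contact_force: [0.2, 0.3, 0.2]
opening: -0.1
finger_force: 0.0
t 4.05 X,lat,z -161.7 -3.5 29.1 F along,lat,z 0.3 -0.2 0.2 yaw 1.362
t 4.15 X,lat,z -161.7 -3.6 29.2 F along,lat,z 0.8 -0.1 0.5 yaw 1.362
```

View pics/s1.png

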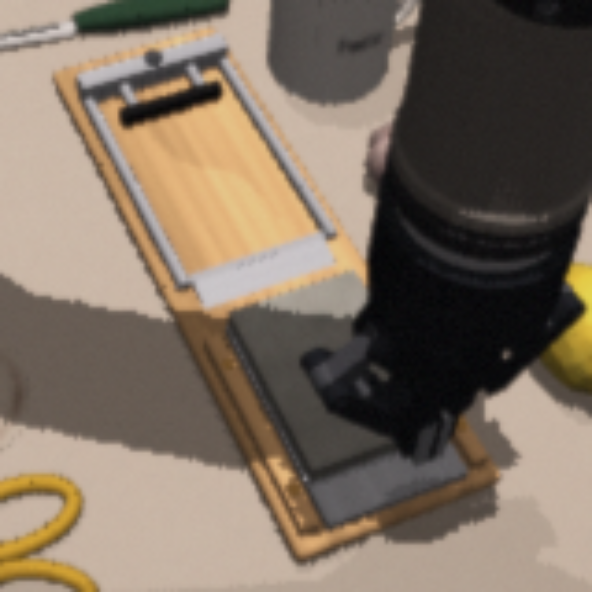

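Run:
```python
from h import *
from st import O,e,n
c=robot.camera_params('scene');K=np.array(c['K']);V=np.array(c['view'])
def pr(x,l,z):
    q=V@np.r_[O+e*x+n*l,z,1];u=K[0,0]*q[0]/-q[2]+K[0,2];v=K[1,1]*-q[1]/-q[2]+K[1,2];return ((np.array([u,v])-[240,200])*3.7).round()
print('tcp',pr(-161.7,-3.5,29),'ledge corners',[pr(x,l,21) for x in(-166,-144) for l in(-38,38)],pr(-155,0,21))
```

```text
tcp [403. 479.] ledge corners [array([468., 469.]), array([328., 526.]), array([444., 432.]), array([306., 486.])] [387. 478.]
```

Run:
```python
from h import *
from st import O,e,n
c=robot.camera_params('scene');p,d=robot.grab_frame('scene');P=pts('',d,c)
cv2.imwrite('pics/s2.png',cv2.resize(p[290:345,315:385],None,fx=10,fy=10,interpolation=cv2.INTER_CUBIC))
for v in range(308,333,3):
    print(v,[tuple(np.r_[(P[v,u,:2]-O)@e,(P[v,u,:2]-O)@n,P[v,u,2]].round().astype(int)) for u in range(342,366,4)])
```

```text
308 [(np.int64(-170), np.int64(29), np.int64(131)), (np.int64(-165), np.int64(17), np.int64(116)), (np.int64(-168), np.int64(12), np.int64(118)), (np.int64(-177), np.int64(12), np.int64(132)), (np.int64(-180), np.int64(7), np.int64(133)), (np.int64(-175), np.int64(-6), np.int64(117))]
311 [(np.int64(-174), np.int64(31), np.int64(131)), (np.int64(-173), np.int64(22), np.int64(123)), (np.int64(-170), np.int64(12), np.int64(112)), (np.int64(-175), np.int64(8), np.int64(117)), (np.int64(-174), np.int64(0), np.int64(111)), (np.int64(-174), np.int64(-9), np.int64(106))]
314 [(np.int64(-175), np.int64(30), np.int64(122)), (np.int64(-175), np.int64(23), np.int64(118)), (np.int64(-170), np.int64(10), np.int64(102)), (np.int64(-174), np.int64(6), np.int64(105)), (np.int64(-174), np.int64(-3), np.int64(99)), (np.int64(-169), np.int64(-16), np.int64(83))]
317 [(np.int64(-175), np.int64(29), np.int64(112)), (np.int64(-174), np.int64(20), np.int64(106)), (np.int64(-169), np.int64(8), np.int64(90)), (np.int64(-173), np.int64(3), np.int64(92)), (np.int64(-173), np.int64(-5), np.int64(88)), (np.int64
[... 750 characters left out ...]
4(-155), np.int64(-19), np.int64(20)), (np.int64(-159), np.int64(-25), np.int64(21)), (np.int64(-161), np.int64(-32), np.int64(20))]
329 [(np.int64(-154), np.int64(5), np.int64(22)), (np.int64(-426), np.int64(243), np.int64(651)), (np.int64(-157), np.int64(-10), np.int64(18)), (np.int64(-160), np.int64(-16), np.int64(19)), (np.int64(-163), np.int64(-23), np.int64(19)), (np.int64(-165), np.int64(-30), np.int64(18))]
332 [(np.int64(-158), np.int64(7), np.int64(20)), (np.int64(-160), np.int64(0), np.int64(19)), (np.int64(-163), np.int64(-6), np.int64(20)), (np.int64(-165), np.int64(-14), np.int64(18)), (np.int64(-166), np.int64(-22), np.int64(14)), (np.int64(-168), np.int64(-29), np.int64(13))]
```

View pics/s2.png

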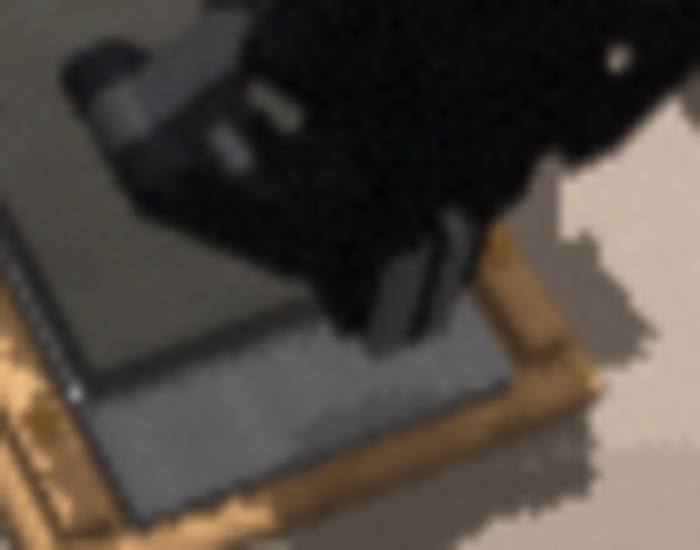

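Run:
```python
from h import *
from st import O,e,n,st
def loc(q): return [round(float((q[:2]-O)@e)),round(float((q[:2]-O)@n)),round(float(q[2]))]
z=np.load('w1.npz');P=pts('',z['d'],dict(K=z['K'],view=z['V']))
print('w1 tip',[loc(P[v,u]) for v in(253,256,260,270,280) for u in(276,283,292)])
st();c=robot.camera_params('wrist');p,d=robot.grab_frame('wrist');P=pts('',d,c)
print('now tip',[loc(P[v,u]) for v in(253,256,260,270,280) for u in(276,283,292)])
print('above tip (scene)',[loc(P[v,283]) for v in range(160,252,10)])
c=robot.camera_params('scene');print('scene cam',np.linalg.inv(np.array(c['view']))[:3,3].round())
c=robot.camera_params('top');p,d=robot.grab_frame('top');P=pts('',d,c);cv2.imwrite('pics/w2.png',p)
```

```text
w1 tip [[-149, 5, 189], [-149, 2, 190], [-149, -2, 189], [-149, 5, 193], [-149, 2, 193], [-149, -2, 192], [-149, 5, 197], [-149, 2, 197], [-149, -2, 197], [-149, 5, 207], [-148, 2, 207], [-148, -2, 208], [-149, 5, 215], [-149, 2, 214], [-149, -1, 215]]
t 4.25 X,lat,z -161.7 -3.4 29.0 F along,lat,z -0.2 0.0 0.6 yaw 1.362
now tip [[-152, -1, 70], [-152, -4, 70], [-152, -9, 70], [-151, -1, 74], [-152, -4, 72], [-152, -8, 74], [-151, -1, 79], [-152, -4, 78], [-152, -8, 78], [-152, -1, 87], [-152, -4, 87], [-152, -8, 87], [-151, -1, 97], [-152, -4, 95], [-151, -8, 96]]
above tip (scene) [[-113, -4, 36], [-118, -4, 35], [-124, -4, 35], [-129, -4, 35], [-135, -4, 36], [-141, -4, 36], [-151, -4, 22], [-158, -5, 22], [-164, -5, 22], [-181, -5, 1]]
scene cam [ 172. -426.  651.]
```

Both cameras place the visible fingertips well above the reported TCP. A gentle forward push will show which is right.

```bash
python3 -m inch '{"claw":[-1,-1,-1,-1,-1,-1,-1,-1],"translation":[[0.014,0.065,0],[0.014,0.065,0],[0.014,0.065,0],[0.014,0.065,0],[0.014,0.065,0],[0.014,0.065,0],[0,0,0],[0,0,0]],"yaw":[0,0,0,0,0,0,0,0]}' >/dev/null; python3 st.py
python3 - <<'E'
from h import *
c=robot.camera_params('wrist');p,d=robot.grab_frame('wrist');P=pts('',d,c)
from st import O,e
print([(v,round(float((P[v,283,:2]-O)@e)),round(float(P[v,283,2]))) for v in range(170,262,6)])
cv2.imwrite('pics/w3.png',p)
E
```

```text
t 5.15 X,lat,z -149.7 -2.9 28.5 F along,lat,z -0.1 -0.3 -1.1 yaw 1.362
[(170, -106, 36), (176, -109, 36), (182, -112, 36), (188, -116, 36), (194, -120, 34), (200, -123, 36), (206, -126, 35), (212, -130, 35), (218, -133, 35), (224, -137, 35), (230, -140, 36), (236, -150, 22), (242, -154, 22), (248, -157, 23), (254, -140, 70), (260, -140, 76)]
```

View pics/w3.png

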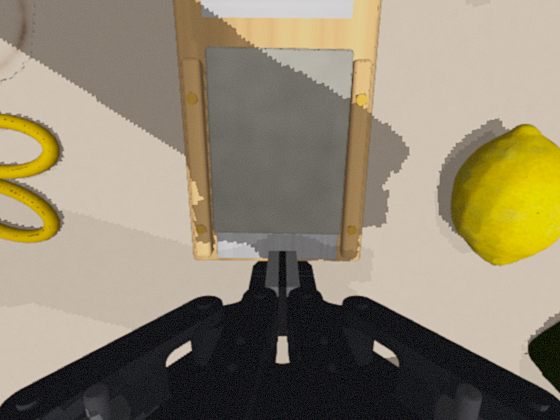

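The wrist view shows the tips at (283,250) with the ledge visible below them. There was no contact force even though their front face is past the stone's end face, so the real tips are about 38 mm above the reported TCP. I'll back off and go down further by feel.

```bash
python3 -m inch '{"claw":[-1,-1,-1,-1,-1,-1],"translation":[[-0.08,-0.36,0],[0.03,0.015,-0.5],[0,0,-0.4],[0,0,-0.1],[0,0,0],[0,0,0]],"yaw":[0,0,0,0,0,0]}' >/dev/null; python3 st.py
python3 - <<'E'
from h import *
c=robot.camera_params('wrist');p,d=robot.grab_frame('wrist');P=pts('',d,c)
from st import O,e
print([(v,round(float((P[v,283,:2]-O)@e)),round(float(P[v,283,2]))) for v in range(200,266,3)])
E
```

```text
t 5.8 X,lat,z -160.1 -3.5 -1.7 F along,lat,z 0.2 -0.2 0.7 yaw 1.362
[(200, -125, 36), (203, -127, 35), (206, -129, 34), (209, -130, 36), (212, -131, 35), (215, -132, 36), (218, -134, 35), (221, -136, 34), (224, -137, 36), (227, -138, 36), (230, -140, 35), (233, -142, 35), (236, -148, 23), (239, -149, 23), (242, -151, 22), (245, -153, 22), (248, -155, 23), (251, -150, 37), (254, -150, 42), (257, -150, 43), (260, -150, 48), (263, -150, 51)]
```

```bash
S='{"claw":[-1,-1],"translation":[[0,0,-0.033],[0,0,0]],"yaw":[0,0]}'; python3 -m inch '{"claw":[-1,-1,-1,-1],"translation":[[0,0,-0.2],[0,0,-0.13],[0,0,0],[0,0,0]],"yaw":[0,0,0,0]}' >/dev/null; python3 st.py
python3 -m inch '{"claw":[-1,-1],"translation":[[0,0,-0.033],[0,0,0]],"yaw":[0,0]}' >/dev/null; python3 st.py
python3 -m inch '{"claw":[-1,-1],"translation":[[0,0,-0.033],[0,0,0]],"yaw":[0,0]}' >/dev/null; python3 st.py
python3 -m inch '{"claw":[-1,-1],"translation":[[0,0,-0.033],[0,0,0]],"yaw":[0,0]}' >/dev/null; python3 st.py
python3 - <<'E'
from h import *
c=robot.camera_params('wrist');p,d=robot.grab_frame('wrist');P=pts('',d,c)
from st import O,e
print([(v,round(float((P[v,283,:2]-O)@e)),round(float(P[v,283,2]))) for v in range(233,260,2)])
E
```

```text
t 6.25 X,lat,z -160.1 -3.5 -11.6 F along,lat,z -0.5 0.3 0.7 yaw 1.362
t 6.45 X,lat,z -160.1 -3.6 -12.4 F along,lat,z -0.6 0.6 0.2 yaw 1.362
t 6.65 X,lat,z -160.1 -3.7 -12.6 F along,lat,z 1.4 1.9 7.9 yaw 1.362
t 6.85 X,lat,z -160.1 -3.8 -12.7 F along,lat,z 2.1 5.1 17.5 yaw 1.362
[(233, -138, 35), (235, -138, 35), (237, -139, 36), (239, -140, 35), (241, -141, 36), (243, -142, 35), (245, -149, 22), (247, -150, 22), (249, -151, 22), (251, -150, 26), (253, -150, 29), (255, -150, 32), (257, -150, 33), (259, -150, 36)]
```

Contact is at reported z = -12.4 (ledge top, 21 mm), so the tips sit 33 mm above the reported TCP. I'll lift to 6.5 mm above the ledge and push.

```bash
python3 -m inch '{"claw":[-1,-1,-1],"translation":[[0,0,0.29],[-0.065,0.014,0],[0,0,0]],"yaw":[0,0,0]}' >/dev/null; python3 st.py
python3 -m inch '{"claw":[-1,-1,-1,-1,-1,-1],"translation":[[0.014,0.065,0],[0.014,0.065,0],[0.014,0.065,0],[0.014,0.065,0],[0.014,0.065,0],[0.014,0.065,0]],"yaw":[0,0,0,0,0,0]}' >/dev/null; python3 st.py
python3 -m inch '{"claw":[-1,-1,-1,-1,-1,-1,-1,-1],"translation":[[0.021,0.098,0],[0.021,0.098,0],[0.021,0.098,0],[0.021,0.098,0],[0.021,0.098,0],[0.021,0.098,0],[0.021,0.098,0],[0.014,0.065,0]],"yaw":[0,0,0,0,0,0,0,0]}' >/dev/null; python3 st.py
```

```text
t 7.2 X,lat,z -160.1 -1.4 -5.7 F along,lat,z -0.1 0.3 0.0 yaw 1.362
t 7.8 X,lat,z -148.4 -1.5 -5.8 F along,lat,z -2.2 -0.0 -1.6 yaw 1.362
t 8.6 X,lat,z -125.6 -2.0 -5.4 F along,lat,z -4.5 -0.1 0.9 yaw 1.362
```

```bash
python3 -m inch '{"claw":[-1,-1,-1,-1,-1],"translation":[[0.014,0.065,0],[0.014,0.065,0],[0.014,0.065,0],[0.014,0.065,0],[0.014,0.065,0]],"yaw":[0,0,0,0,0]}' >/dev/null; python3 st.py
python3 -m inch '{"claw":[-1,-1,-1,-1,-1],"translation":[[0.014,0.065,0],[0.014,0.065,0],[0.014,0.065,0],[0.014,0.065,0],[0.014,0.065,0]],"yaw":[0,0,0,0,0]}' >/dev/null; python3 st.py
python3 -m inch '{"claw":[-1,-1,-1,-1,-1],"translation":[[0.014,0.065,0],[0.014,0.065,0],[0.014,0.065,0],[0.014,0.065,0],[0.014,0.065,0]],"yaw":[0,0,0,0,0]}' >/dev/null; python3 st.py
```

```text
t 9.1 X,lat,z -115.9 -2.3 -5.2 F along,lat,z -6.3 0.5 3.8 yaw 1.361
t 9.6 X,lat,z -106.0 -2.4 -5.1 F along,lat,z -5.9 1.1 3.9 yaw 1.362
t 10.1 X,lat,z -96.0 -2.4 -5.2 F along,lat,z -6.0 0.2 4.0 yaw 1.362
```

```bash
python3 -m inch '{"claw":[-1,-1,-1,-1,-1,-1,-1,-1,-1,-1],"translation":[[0.021,0.098,0],[0.021,0.098,0],[0.021,0.098,0],[0.021,0.098,0],[0.021,0.098,0],[0.021,0.098,0],[0.021,0.098,0],[0.021,0.098,0],[0.021,0.098,0],[0.021,0.098,0]],"yaw":[0,0,0,0,0,0,0,0,0,0]}' >/dev/null; python3 st.py
python3 -m inch '{"claw":[-1,-1,-1,-1,-1,-1,-1,-1,-1,-1],"translation":[[0.021,0.098,0],[0.021,0.098,0],[0.021,0.098,0],[0.021,0.098,0],[0.021,0.098,0],[0.021,0.098,0],[0.021,0.098,0],[0.021,0.098,0],[0.021,0.098,0],[0.021,0.098,0]],"yaw":[0,0,0,0,0,0,0,0,0,0]}' >/dev/null; python3 st.py
python3 - <<'E'
from h import *
from st import O,e,n
c=robot.camera_params('wrist');p,d=robot.grab_frame('wrist');P=pts('',d,c)
f=lambda q:(round(float((q[:2]-O)@e)),round(float((q[:2]-O)@n)),round(float(q[2])))
for u in(240,283,320):print([(v,)+f(P[v,u]) for v in range(10,260,8)])
cv2.imwrite('pics/w4.png',p)
E
```

```text
t 11.1 X,lat,z -66.2 -2.3 -5.2 F along,lat,z -5.8 -0.2 5.3 yaw 1.361
t 12.1 X,lat,z -34.0 -0.9 -6.1 F along,lat,z -2.2 0.4 -1.0 yaw 1.363
[(10, 82, 17, 16), (18, 74, 15, 34), (26, 71, 15, 35), (34, 68, 15, 36), (42, 65, 15, 36), (50, 62, 15, 36), (58, 60, 16, 35), (66, 57, 15, 37), (74, 54, 15, 37), (82, 51, 16, 37), (90, 48, 16, 36), (98, 45, 16, 36), (106, 42, 16, 37), (114, 39, 16, 37), (122, 35, 16, 36), (130, 32, 16, 36), (138, 29, 16, 37), (146, 26, 16, 38), (154, 22, 17, 37), (162, 19, 17, 38), (170, 16, 17, 37), (178, 13, 17, 40), (186, 9, 17, 38), (194, 6, 17, 39), (202, 1, 17, 37), (210, -2, 17, 38), (218, -5, 17, 39), (226, -9, 17, 38), (234, -13, 17, 40), (242, -16, 17, 40), (250, -20, 17, 41), (258, -30, 19, 28)]
[(10, 82, -1, 16), (18, 74, -1, 35), (26, 71, -1, 36), (34, 68, -1, 35), (42, 66, -1, 35), (50, 63, -1, 35), (58, 60, -1, 35), (66, 57, -1, 36), (74, 54, -1, 36), (82, 51, -2, 36), (90, 48, -2, 36), (98, 45, -2, 35), (106, 42, -2, 38), (114, 39, -2, 37), (122, 36, -2, 38), (130, 32, -2, 38), (138, 29, -2, 38), (146, 26, -2, 37), (154, 23, -2, 39), (162, 19, -2, 
[... 163 characters left out ...]
, -2, 38), (242, -17, -2, 39), (250, -20, -2, 40), (258, -24, -2, 40)]
[(10, 82, -17, 16), (18, 74, -16, 34), (26, 71, -16, 36), (34, 68, -16, 35), (42, 66, -16, 35), (50, 63, -16, 35), (58, 60, -16, 36), (66, 57, -16, 36), (74, 54, -16, 36), (82, 51, -16, 35), (90, 48, -16, 37), (98, 45, -17, 36), (106, 42, -17, 37), (114, 39, -17, 37), (122, 36, -17, 37), (130, 32, -17, 35), (138, 29, -17, 37), (146, 26, -17, 37), (154, 23, -17, 38), (162, 19, -17, 39), (170, 16, -17, 38), (178, 13, -18, 38), (186, 9, -18, 38), (194, 5, -18, 38), (202, 2, -18, 39), (210, -2, -18, 38), (218, -5, -18, 39), (226, -9, -18, 40), (234, -13, -18, 39), (242, -16, -18, 41), (250, -20, -19, 40), (258, -30, -20, 27)]
```

View pics/w4.png

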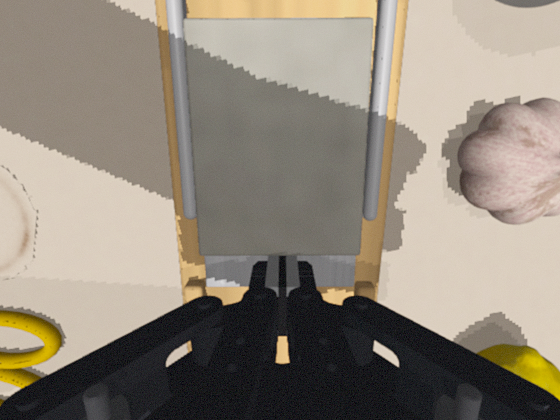

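The stone is over the lip and tilted (far top 35, near 40), with its far end at about X = 75. About 38 mm remain.

```bash
python3 -m inch '{"claw":[-1,-1,-1,-1,-1,-1,-1],"translation":[[0.014,0.065,0],[0.014,0.065,0],[0.014,0.065,0],[0.014,0.065,0],[0.014,0.065,0],[0.014,0.065,0],[0.014,0.065,0]],"yaw":[0,0,0,0,0,0,0]}' >/dev/null; python3 st.py
python3 -m inch '{"claw":[-1,-1,-1,-1,-1,-1,-1],"translation":[[0.014,0.065,0],[0.014,0.065,0],[0.014,0.065,0],[0.014,0.065,0],[0.014,0.065,0],[0.014,0.065,0],[0.014,0.065,0]],"yaw":[0,0,0,0,0,0,0]}' >/dev/null; python3 st.py
python3 -m inch '{"claw":[-1,-1,-1,-1],"translation":[[0.007,0.033,0],[0.007,0.033,0],[0.007,0.033,0],[0.007,0.033,0]],"yaw":[0,0,0,0]}' >/dev/null; python3 st.py
```

```text
t 12.85 X,lat,z -20.9 -1.6 -5.7 F along,lat,z -1.2 -0.1 -1.8 yaw 1.362
t 13.55 X,lat,z -6.9 -1.6 -5.7 F along,lat,z -1.6 1.6 -1.2 yaw 1.362
t 13.95 X,lat,z -3.1 -1.6 -5.7 F along,lat,z -1.3 0.6 -1.3 yaw 1.362
```

```bash
python3 -m inch '{"claw":[-1,-1,-1],"translation":[[0.007,0.033,0],[0.007,0.033,0],[0,0,0]],"yaw":[0,0,0]}' >/dev/null; python3 st.py
python3 -m inch '{"claw":[-1,-1,-1],"translation":[[0.007,0.033,0],[0.007,0.033,0],[0,0,0]],"yaw":[0,0,0]}' >/dev/null; python3 st.py
python3 -m inch '{"claw":[-1,-1,-1],"translation":[[0.007,0.033,0],[0.007,0.033,0],[0,0,0]],"yaw":[0,0,0]}' >/dev/null; python3 st.py
```

```text
t 14.25 X,lat,z -0.8 -1.6 -5.7 F along,lat,z -0.8 -0.4 -1.4 yaw 1.362
t 14.55 X,lat,z 0.8 -1.5 -5.7 F along,lat,z -1.8 -0.4 0.1 yaw 1.362
t 14.85 X,lat,z 1.1 -1.2 -5.8 F along,lat,z -5.7 0.0 0.5 yaw 1.361
```

```bash
python3 -m inch '{"claw":[-1,-1,-1],"translation":[[0.007,0.033,0],[0.007,0.033,0],[0,0,0]],"yaw":[0,0,0]}' >/dev/null; python3 st.py
python3 -m inch '{"claw":[-1,-1,-1],"translation":[[0.007,0.033,0],[0.007,0.033,0],[0,0,0]],"yaw":[0,0,0]}' >/dev/null; python3 st.py
python3 -m inch '{"claw":[-1,-1,-1],"translation":[[0.007,0.033,0],[0.007,0.033,0],[0,0,0]],"yaw":[0,0,0]}' >/dev/null; python3 st.py
python3 - <<'E'
from h import *
from st import O,e
c=robot.camera_params('wrist');p,d=robot.grab_frame('wrist');P=pts('',d,c)
f=lambda q:(round(float((q[:2]-O)@e)),round(float(q[2]),1))
for u in(240,283,320):print([(v,)+f(P[v-1:v+2,u-2:u+3].mean((0,1))) for v in list(range(6,36,4))+list(range(100,270,14))])
E
```

```text
t 15.15 X,lat,z 2.4 -0.9 -5.8 F along,lat,z -7.1 1.1 -0.2 yaw 1.361
t 15.45 X,lat,z 4.0 -0.8 -5.8 F along,lat,z -7.4 1.3 -0.2 yaw 1.361
t 15.75 X,lat,z 5.6 -0.7 -5.9 F along,lat,z -8.4 1.3 -0.6 yaw 1.36
[(6, 120, 27.1), (10, 118, 27.0), (14, 117, 26.9), (18, 112, 39.5), (22, 112, 35.2), (26, 109, 44.3), (30, 109, 35.1), (34, 108, 35.2), (100, 83, 45.1), (114, 78, 36.2), (128, 73, 36.3), (142, 68, 45.4), (156, 61, 36.8), (170, 55, 37.2), (184, 49, 37.3), (198, 43, 37.7), (212, 37, 37.5), (226, 30, 37.7), (240, 24, 38.2), (254, 15, 34.2), (268, 8, 35.4)]
[(6, 120, 27.2), (10, 119, 26.7), (14, 117, 26.9), (18, 115, 29.7), (22, 112, 34.9), (26, 111, 35.3), (30, 109, 35.4), (34, 108, 35.0), (100, 84, 36.2), (114, 78, 36.3), (128, 73, 36.3), (142, 67, 36.6), (156, 61, 36.6), (170, 55, 37.0), (184, 49, 37.4), (198, 43, 37.3), (212, 37, 37.9), (226, 30, 37.9), (240, 24, 38.2), (254, 17, 38.1), (268, 16, 50.7)]
[(6, 120, 27.3), (10, 118, 27.1), (14, 117, 26.7), (18, 115, 29.4), (22, 110, 44.1), (26, 111, 35.0), (30, 109, 35.0), (34, 108, 35.0), (100, 84, 35.9), (114, 78, 36.1), (128, 73, 36.7), (142, 67, 36.4), (156, 61, 37.0), (170, 55, 37.0), (184, 49, 37.4), (198, 43, 37.6), (212, 37, 37.7), (226, 30, 37.7), (240, 24, 38.4), (254, 19, 43.7), (268, 3, 25.8)]
```

```bash
python3 -m inch '{"claw":[-1,-1,-1],"translation":[[0.007,0.033,0],[0.007,0.033,0],[0,0,0]],"yaw":[0,0,0]}' >/dev/null; python3 st.py
python3 -m inch '{"claw":[-1,-1,-1],"translation":[[0,0,-0.05],[0,0,-0.05],[0,0,0]],"yaw":[0,0,0]}' >/dev/null; python3 st.py
```

```text
t 16.1 X,lat,z 7.4 -0.6 -6.0 F along,lat,z -8.4 0.5 -0.8 yaw 1.36
t 16.4 X,lat,z 6.9 -0.6 -9.0 F along,lat,z -9.2 1.5 -0.5 yaw 1.36
```

```bash
python3 -m inch '{"claw":[-1,-1,-1],"translation":[[0,0,-0.033],[0,0,-0.033],[0,0,0]],"yaw":[0,0,0]}' >/dev/null; python3 st.py
python3 -m inch '{"claw":[-1,-1],"translation":[[0,0,-0.033],[0,0,0]],"yaw":[0,0]}' >/dev/null; python3 st.py
```

```text
t 16.7 X,lat,z 6.9 -1.4 -10.2 F along,lat,z -9.4 2.6 4.6 yaw 1.36
t 16.9 X,lat,z 6.9 -1.9 -11.0 F along,lat,z -9.4 2.5 6.1 yaw 1.36
```

```bash
python3 -m inch '{"claw":[-1,-1],"translation":[[0,0,-0.033],[0,0,0]],"yaw":[0,0]}' >/dev/null; python3 st.py
python3 -m inch '{"claw":[-1,-1],"translation":[[0,0,-0.033],[0,0,0]],"yaw":[0,0]}' >/dev/null; python3 st.py
```

```text
t 17.1 X,lat,z 6.8 -2.2 -11.8 F along,lat,z -9.4 1.3 6.7 yaw 1.359
t 17.3 X,lat,z 6.9 -2.5 -12.6 F along,lat,z -9.4 1.8 7.3 yaw 1.359
```

```bash
python3 -m inch '{"claw":[-1,-1],"translation":[[0,0,-0.025],[0,0,0]],"yaw":[0,0]}' >/dev/null; python3 st.py
python3 -m inch '{"claw":[-1,-1,-1,-1],"translation":[[-0.007,-0.033,0],[-0.007,-0.033,0],[-0.007,-0.033,0],[0,0,0]],"yaw":[0,0,0,0]}' >/dev/null; python3 st.py
```

```text
t 17.5 X,lat,z 6.9 -2.6 -12.6 F along,lat,z -9.4 4.5 14.8 yaw 1.359
t 17.9 X,lat,z 7.0 -2.6 -12.6 F along,lat,z -4.7 3.2 14.7 yaw 1.361
```

Vertical force rises sharply at z = -12.6, so the ledge is down on the floor. I'll ease back, lift and look.

```bash
python3 -m inch '{"claw":[-1,-1,-1,-1,-1],"translation":[[-0.007,-0.033,0],[-0.007,-0.033,0],[-0.007,-0.033,0],[-0.007,-0.033,0],[0,0,0]],"yaw":[0,0,0,0,0]}' >/dev/null; python3 st.py
python3 -m inch '{"claw":[-1,-1,-1,-1,-1],"translation":[[-0.01,-0.05,0.07],[0,0,0.3],[0,0,0.9],[0,0,0.9],[0,0,0]],"yaw":[0,0,0,0,0]}' >/dev/null; python3 st.py
python3 - <<'E'
from h import *
from st import O,e
c=robot.camera_params('wrist');p,d=robot.grab_frame('wrist');P=pts('',d,c);cv2.imwrite('pics/w5.png',p)
f=lambda q:(round(float((q[0]-O[0])*e[0]+(q[1]-O[1])*e[1])),round(float(q[2]),1))
for u in(260,283,310):print([(v,)+f(np.median(P[v-1:v+2,u-2:u+3],(0,1))) for v in range(10,250,9)])
E
```

```text
t 18.4 X,lat,z 7.1 -2.6 -12.6 F along,lat,z 3.5 3.3 14.8 yaw 1.363
t 18.9 X,lat,z 3.1 -4.8 54.0 F along,lat,z 0.7 -0.4 0.3 yaw 1.362
[(10, 135, 21.3), (19, 132, 15.3), (28, 127, 15.2), (37, 119, 27.0), (46, 113, 34.8), (55, 108, 35.4), (64, 104, 34.6), (73, 99, 35.3), (82, 94, 34.9), (91, 89, 35.1), (100, 84, 35.3), (109, 79, 35.1), (118, 74, 34.9), (127, 69, 35.1), (136, 63, 34.9), (145, 58, 35.0), (154, 52, 35.1), (163, 47, 35.4), (172, 41, 35.3), (181, 36, 35.3), (190, 30, 35.3), (199, 24, 35.0), (208, 18, 35.4), (217, 8, 22.2), (226, 1, 22.3), (235, -6, 21.9), (244, -14, 18.9)]
[(10, 135, 20.7), (19, 132, 15.2), (28, 127, 15.4), (37, 119, 26.7), (46, 113, 34.3), (55, 108, 35.0), (64, 104, 35.0), (73, 99, 35.0), (82, 94, 35.3), (91, 89, 34.9), (100, 84, 35.1), (109, 79, 35.3), (118, 74, 34.8), (127, 69, 34.9), (136, 63, 35.1), (145, 58, 35.2), (154, 53, 35.1), (163, 47, 35.5), (172, 41, 35.6), (181, 36, 35.6), (190, 30, 35.4), (199, 24, 35.7), (208, 18, 35.3), (217, 8, 22.6), (226, 1, 22.4), (235, -6, 21.8), (244, -14, 18.4)]
[(10, 133, 25.8), (19, 129, 25.6), (28, 124, 25.7), (37, 119, 27.0), (46, 113, 34.3), (55, 108, 35.4), (64, 104, 35.2), (73, 99, 35.2), (82, 94, 34.8), (91, 89, 34.9), (100, 84, 35.3), (109, 79, 35.6), (118, 74, 35.3), (127, 69, 35.2), (136, 63, 35.2), (145, 58, 35.2), (154, 53, 35.1), (163, 47, 35.4), (172, 41, 35.5), (181, 36, 35.4), (190, 30, 35.3), (199, 24, 35.2), (208, 18, 35.3), (217, 7, 22.5), (226, 1, 22.4), (235, -6, 22.1), (244, -14, 18.5)]
```

View pics/w5.png

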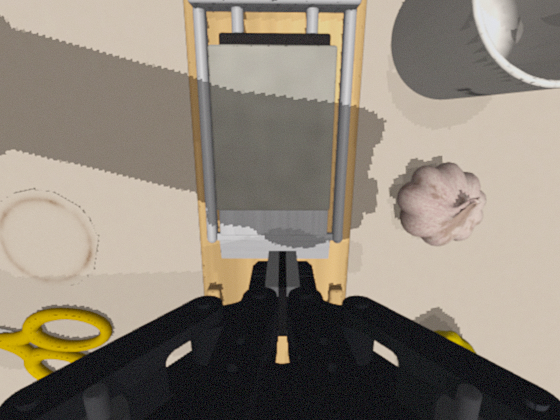

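The stone lies flat: its top reads 35 at both ends, and the ledge (rows 210–235) reads 22, as it did at the start. It is between the lip at row 236 and the jaw at row 38, and the gripper is clear.

```bash
python3 -c "
from workcell import robot
print(robot.hand_in())"
```

```text
the job is handed in; nothing more can be done
None
```

The job is handed in: the stone lies flat in the pocket between lip and jaw, the measured tool force never went above about 18 N, and the gripper is clear; the verdict was not reported.

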